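# Set the back-gauge dial to the long line and clamp it

## Task

On the board cutter's back gauge, push the three-lobed dial round with a fingertip until the raised index line on it lines up with the one long line on the scale collar around it. Then push the clamp lever over towards the dial as far as it goes, so that the setting is clamped with the lines still in line. Leave the scale collar as it is, pick nothing up and leave the loose things on and around the housing where they are.

Things in the scene. Friction and masses are not known exactly. Their poses are not given: they have to be found in the camera images.
- gauge: fixed green housing of the back gauge, 240 mm (x) by 420 mm (y), flat top 70 mm above the table, on a 260 x 440 mm foot; a fence 52 mm high stands on its far side to 195 mm from the origin. Origin at the centre of its underside; own x points away from the robot at yaw 0, z up; turned by up to 20 degrees. Dial axis at own (0, 40) mm, clamp pivot at own (35, -125) mm
- dial_axis (a point): point on the dial's vertical axis, 85 mm above the table. The dial is a black disc, 67 mm radius, face 87 mm above the table. On it stand a hub (16 mm radius, top 111 mm above the table) and three spokes, 10 mm wide, up to 105 mm above the table, 120 degrees apart, each ending in a round finger lobe; spokes and lobes are grey
- index_mark (a point): outer end of the dial's index line, 68 mm from the axis. The index is the only line on the dial: a white ridge 34 mm long and 4 mm wide, half-way between two lobes and opposite the third. It turns with the dial
- lobe (a point): middle of the finger lobe opposite the index line, 48 mm from the dial's axis, 101 mm above the table; it turns with the dial. The other two lobes stand 120 degrees either way. Each is upright, 22 mm diameter, from the dial's face up to 113 mm above the table. About 3 N sideways on a lobe turns the dial
- dial (a joint): dial angle in rad, growing anticlockwise seen from above; at 0 the index points along the housing's own -x. The dial turns either way with no stop for more than a full turn and stays where it is left
- target_line (a point): inner end of the long line on the scale collar, 68 mm from the dial's axis. The collar is the aluminium ring around the dial, 68 to 96 mm from the axis, face 83 mm above the table. It has 24 lines 15 degrees apart: 23 short thin ones (9 mm) and one long broad one (26 x 4 mm), the target. The collar is very stiff and is not to be turned
- collar (a joint): collar angle in rad, growing anticlockwise seen from above; at 0 its long line points along the housing's own -x, so index and long line are in line when the dial and collar angles differ by a whole number of turns
- clamp_pivot (a point): point on the vertical pivot of the clamp lever, 85 mm above the table; hub 14 mm radius, top 92 mm above the table
- clamp_knob (a point): middle of the upright black knob at the end of the clamp lever, 85 mm from the pivot: 20 mm diameter, from 76 to 110 mm above the table. The steel arm is 12 mm wide, 78 to 88 mm above the table. The lever swings level over the housing's top, needs about 1.5 N at the knob and stays where it is left
- clamp (a joint): clamp lever angle in rad: 0 open, swung out away from the dial (knob towards the housing's own -x and -y from the pivot); grows clockwise seen from above as it is pushed towards the dial (knob moves along the housing's own +y); 1.2 at its stop, clamped
- weight: brass weight standing on the housing beside the dial, 42 mm diameter, 50 mm tall, round grip on top; origin at the centre of its underside
- swatch: cardboard sample block lying on the housing behind the clamp lever, 50 x 70 x 18 mm; origin at the centre of its underside
- brush: paste brush lying on the book; origin at its underside
- folder: flat white bone folder, 150 x 24 x 6 mm, on the table in front of the housing; origin at the centre of its underside
- glue: white glue bottle, 56 mm diameter, 150 mm tall, to the left of the housing; origin at the centre of its underside
- book: bound book lying flat, 156 x 216 x 34 mm, to the right of the housing; origin at the centre of its underside
- pail: open paste pail, 120 mm across, 110 mm tall, to the left of the housing; origin at the centre of its underside

How it is judged:
On the way, in this order (a step that is already met when the one before it is completed fails the run):
1. the dial stands with its index line at the long line while the clamp lever is still open (distance between index_mark and target_line below 0.005 m and velocity of joint dial between -0.05 and 0.05 rad/s and value of joint clamp below 0.7 rad), for 0.2 s.
2. the clamp lever is pushed over to its stop (value of joint clamp above 1.08 rad), for 0.1 s.
At the end, for the whole second after the job is handed in: the outer end of the index line is within 5 mm (about 4 degrees) of the inner end of the long line, the dial is at rest, the clamp lever is within 0.12 rad (7 degrees) of its stop, and the collar has not been turned by more than 4 mm at its inner edge (distance between index_mark and target_line below 0.005 m and velocity of joint dial between -0.05 and 0.05 rad/s and value of joint clamp above 1.08 rad and distance of target_line from where it was at the start of the episode below 0.004 m); the robot touches nothing.
It fails at once if the scale collar is turned (distance of target_line from where it was at the start of the episode above 0.005 m).
It fails at once if a loose bystander is picked up or pushed more than 20 mm (distance of any of weight, swatch, brush, folder, glue, book, pail from where it was at the start of the episode above 0.02 m).
It also fails if it takes over 72 s, if anything falls off the work surface, if the arm or the gripper's body presses on something with over 40 N, if the wrist force passes 120 N, or if a joint passes its speed limit or range.

## Robot

A 7-joint arm with a two-finger parallel gripper is mounted at the origin on the work surface. World frame = base frame: x ahead of the robot, y to its left, z up, the work surface at z = 0. Lengths are in m, angles in rad, forces in N, time in s.
With the tool pointing down it reaches from about 0.4 to 0.875 m from the base axis. Payload 6.5 kg.
Tool frame: the origin (TCP) lies midway between the tips of the shut fingers; the grasp point (between the pads) lies behind it (ctrl.grasp_offset is the z of the grasp point in the tool frame, in m); z points along the fingers, y is the line along which they close (so a half turn about z gives the same grasp; the last joint's range is limited). The gripper opens to 88 mm and grips with 3 to 60 N. Pads are 18 mm wide; open, the fingers measure 123 mm over their backs; the gripper's body (75 mm by 187 mm) begins 45 mm behind the grasp point.
Start: joints at [1.059, 0.536, -0.004, 1.538, 0.003, 1.067, -0.071], TCP at [0.28, -0.586, 0.239] pointing down, gripper open.
Joint ranges: [-2.7, 2.7], [-0.37, 2.16], [-1.27, 1.26], [0.24, 2.4], [-1.31, 4.45], [0.19, 1.91], [-2.76, 2.76]. Speed limits (rad/s): [2.39, 2.39, 3.14, 3.14, 3.14, 3.14, 3.14].

## Interface

Orientations are given as a unit quaternion [x, y, z, w].
In Python, from bench import ctrl, claw, planner, imaging, read_t, read_joint_positions, read_qvel, read_tau, read_eef_pos, read_eef_rot, read_contact_force, read_ft_torque, read_finger_gap, read_grasp_force gives the robot as it stands. Calls block until the motion is done:
- ctrl.movep(position, orientation): joint-space move of the TCP to a pose.
- ctrl.servo_line(position, frame=None, v=0.15, max_force=None): straight line of the TCP; frame=None keeps the orientation; v is the mean speed in m/s. With max_force (N) it stops when the force on the tool has changed by that much, and returns True; else False.
- ctrl.goto_joints(angles): joint-space move.
- claw.let_go() and claw.clamp(grip_force=None): open the fingers fully, or close them until they stop; grip_force is the grip in N (None keeps the last).
- ctrl.dwell(seconds).
- planner.inverse_kinematics(position, orientation): joint angles nearest the present ones, or None.
- imaging.read_camera(name): name is "scene" or "top"; returns a dict with "img" (384x512x3 uint8, red, green, blue), "range_z" (384x512 float32, m along the optical axis (not along the pixel's ray), 0 where there is no reading), "fx", "fy", "cx", "cy" (pixels), "dist_coeffs" ([k1, k2, p1, p2, k3] as OpenCV has them; the pictures are not rectified), "world_from_camera" (4x4, takes a point from camera to world coordinates). Camera axes: x right, y up, looking along -z (the intrinsics and any distortion apply to the point x, -y, -z); pixel columns grow to the right and rows downward; lengths in m; the calibration is good to about 2 mm. A picture is of the moment at which its call begins.
A pose or a line that the arm cannot do raises ctrl.MotionError and nothing moves.
- ctrl.sign_off(): hands the job in; it is judged then, once.
Readings, each from a call of its own:
- read_t(): time.
- read_joint_positions(): joint angles.
- read_qvel(): joint speeds.
- read_tau(): joint torques, N m.
- read_eef_pos(): TCP position.
- read_eef_rot(): TCP orientation.
- read_contact_force(): force on the tool from outside, world axes, zero at the start.
- read_ft_torque(): the same for the moment, N m.
- read_finger_gap(): finger opening in m.
- read_grasp_force(): force on a finger pad.
Only numpy, scipy, OpenCV 4.12 (cv2) and the standard library are available. Lean on these libraries where they do the work, as an engineer would, in place of code of your own. Each camera call takes 0.05 s, during which the arm holds its last target. There are 200 camera calls.

## Working session

There is one attempt and no reset: what is moved stays moved. The work goes in short steps, each a Python script; the robot and the scene stay as the last script left them, time stands still between calls to the robot, and variables do not carry over. Pictures are saved under pics/ and viewed, at most 10 in all, crops included, and the job is handed in when it is done.

```bash
ls; mkdir -p pics; cat > h.py <<'E'
import numpy as np, cv2, sys
sys.path.insert(0,'.')
from bench import *
def cam(n):
    c=imaging.read_camera(n); c['K']=np.array([[c['fx'],0,c['cx']],[0,c['fy'],c['cy']],[0,0,1.]]); c['d']=np.array(c['dist_coeffs'],float); c['T']=np.array(c['world_from_camera']); return c
def plane(c,uv,z):
    uv=np.asarray(uv,float).reshape(-1,1,2)
    p=cv2.undistortPoints(uv,c['K'],c['d'])[:,0]
    r=np.c_[p[:,0],-p[:,1],-np.ones(len(p))]@c['T'][:3,:3].T
    o=c['T'][:3,3]; return o+r*((z-o[2])/r[:,2])[:,None]
def proj(c,P):
    P=np.asarray(P,float).reshape(-1,3); q=(P-c['T'][:3,3])@c['T'][:3,:3]
    q=q*[1,-1,-1]; return cv2.projectPoints(q,np.zeros(3),np.zeros(3),c['K'],c['d'])[0][:,0]
def save(n,im,s=1): cv2.imwrite('pics/'+n,cv2.resize(im[:,:,::-1],None,fx=s,fy=s,interpolation=cv2.INTER_CUBIC))
E
python3 - <<'E'
from h import *
for n in('top','scene'):
    c=cam(n); save(n+'0.png',c['img'],1.5); print(n,c['T'].round(3).tolist(),c['fx'],c['d'])
print(read_t(),read_eef_rot(),ctrl.grasp_offset)
E
```

```text
pics
top [[0.012, 0.984, -0.18, 0.275], [-1.0, 0.013, 0.005, -0.022], [0.007, 0.18, 0.984, 1.424], [0.0, 0.0, 0.0, 1.0]] 390.00425005412114 [-0.0978603  0.         0.         0.         0.       ]
scene [[0.833, -0.395, 0.387, 1.044], [0.553, 0.583, -0.596, -0.819], [0.009, 0.71, 0.704, 1.066], [0.0, 0.0, 0.0, 1.0]] 450.1240813238679 [-0.0207405  0.         0.         0.         0.       ]
0.1 [ 9.75253289e-01  2.21089125e-01 -2.27968190e-04 -7.54945407e-04] -0.0187
```

View pics/top0.png

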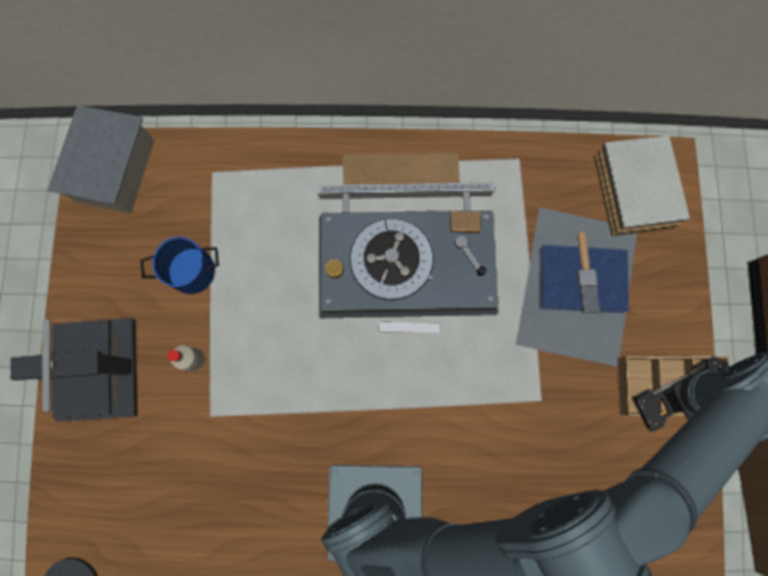

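View pics/scene0.png

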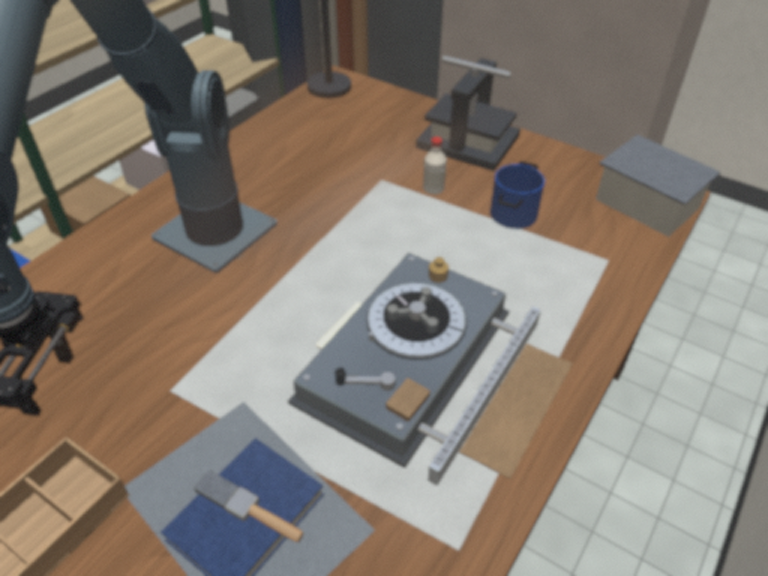

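The top view shows the dial at about (392,257), the index toward (384,278), and the long line probably near (387,225) (1.5x pixels). The clamp knob is at (481,270), with its pivot at (461,241). Next I'll measure them.

```bash
cat > m.py <<'E'
from h import *
def pol(c,C,r,a,z):
    P=np.c_[C[0]+r*np.cos(a),C[1]+r*np.sin(a),np.full(a.shape,z)]
    uv=proj(c,P).astype(np.float32); g=cv2.cvtColor(c['img'],cv2.COLOR_RGB2GRAY).astype(np.float32)
    return cv2.remap(g,uv[:,0].copy(),uv[:,1].copy(),cv2.INTER_LINEAR)
def centre(c,guess):
    # black disc / bright collar boundary (r=68), radial half-level crossing, circle fit
    C=np.array(guess,float); a=np.radians(np.arange(0,360,3)); rs=np.arange(.055,.080,.0005)
    for _ in range(5):
        I=np.array([pol(c,C,r,a,.085) for r in rs])
        k=np.argmax(np.diff(cv2.GaussianBlur(I,(1,5),0),axis=0),axis=0); r=rs[k]
        p=np.c_[C[0]+r*np.cos(a),C[1]+r*np.sin(a)]
        good=np.abs(r-np.median(r))<.004; p=p[good]
        s=np.linalg.lstsq(np.c_[2*p,np.ones(len(p))],(p**2).sum(1),rcond=None)[0]; C=s[:2]
    return C,np.sqrt(s[2]+C@C),good.sum()
def prof(c,C):
    a=np.radians(np.arange(0,360,1.)); 
    col=np.mean([pol(c,C,r,a,.083) for r in np.arange(.072,.081,.002)],0)   # inner zone: only the long line reaches
    out=np.mean([pol(c,C,r,a,.083) for r in np.arange(.084,.094,.002)],0)
    ix=np.mean([pol(c,C,r,a,.088) for r in np.arange(.054,.066,.002)],0)
    return a,col,out,ix
E
python3 - <<'E'
from m import *
for n in('top','scene'):
    c=cam(n); g=plane(c,[[261,171]] if n=='top' else [[278,212]],.085)[0]
    C,r,k=centre(c,g[:2]); print(n,g,C,r,k)
    a,col,out,ix=prof(c,C)
    print('col',[(int(i),int(col[i])) for i in np.argsort(col)[:8]],np.median(col)); print('ix',[(int(i),int(ix[i])) for i in np.argsort(-ix)[:14]],np.median(ix))
    print('out',[(int(i),int(out[i])) for i in np.argsort(out)[:8]],np.median(out))
    if n=='top':
        print(plane(c,np.array([[481,270]])/1.5,.11),plane(c,np.array([[461,241]])/1.5,.092),plane(c,np.array([[327,219],[487,216],[488,297],[328,300]])/1.5,.07), plane(c,np.array([[334,268]])/1.5,.12), plane(c,np.array([[465,221]])/1.5,.088))
        save('t1.png',c['img'][130:215,205:340],5)
    else: save('s1.png',c['img'][165:290,190:345],5)
E
```

```text
top [ 0.59358254 -0.03287138  0.085     ] [ 0.5928176  -0.03169776] 0.0655993444300045 120
col [(0, 153), (0, 153), (0, 153), (0, 153), (0, 153), (0, 153), (0, 153), (0, 153)] 153.7955
ix [(0, 61), (0, 61), (0, 61), (0, 61), (0, 61), (0, 61), (0, 61), (0, 61), (0, 61), (0, 61), (0, 61), (0, 61), (0, 61), (0, 61)] 63.01911
out [(0, 151), (0, 151), (0, 151), (0, 151), (0, 151), (0, 151), (0, 151), (0, 151)] 156.6502
[[ 0.55856859 -0.23927685  0.11      ]] [[ 0.63169081 -0.19616155  0.092     ]] [[ 0.68800451  0.12338166  0.07      ]
 [ 0.70111414 -0.26304491  0.07      ]
 [ 0.50241103 -0.26136214  0.07      ]
 [ 0.49055747  0.11476305  0.07      ]] [[0.55664769 0.09825497 0.12      ]] [[ 0.68211154 -0.20687547  0.088     ]]
scene [ 0.60181448 -0.04022477  0.085     ] [ 0.59584884 -0.03457647] 0.06551061544790034 120
col [(0, 176), (0, 176), (0, 176), (0, 176), (0, 176), (0, 176), (0, 176), (0, 176)] 177.77657
ix [(0, 65), (0, 65), (0, 65), (0, 65), (0, 65), (0, 65), (0, 65), (0, 65), (0, 65), (0, 65), (0, 65), (0, 65), (0, 65), (0, 65)] 80.06668
out [(0, 184), (0, 184), (0, 184), (0, 184), (0, 184), (0, 184), (0, 184), (0, 184)] 182.93076<stdin>:6: DeprecationWarning: Conversion of an array with ndim > 0 to a scalar is deprecated, and will error in future. Ensure you extract a single element from your array before performing this operation. (Deprecated NumPy 1.25.)
<stdin>:7: DeprecationWarning: Conversion of an array with ndim > 0 to a scalar is deprecated, and will error in future. Ensure you extract a single element from your array before performing this operation. (Deprecated NumPy 1.25.)
```

View pics/t1.png

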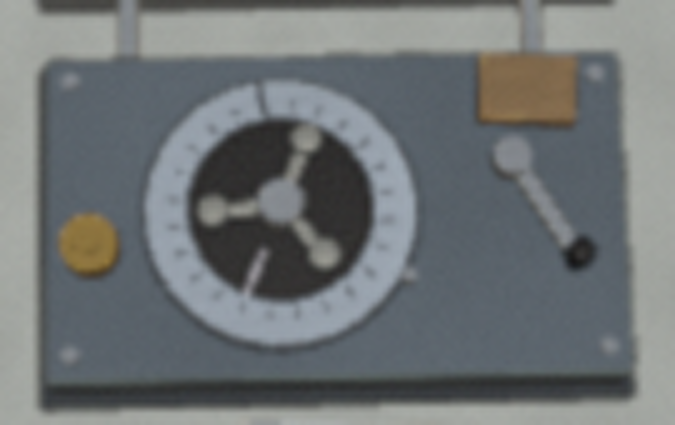

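View pics/s1.png

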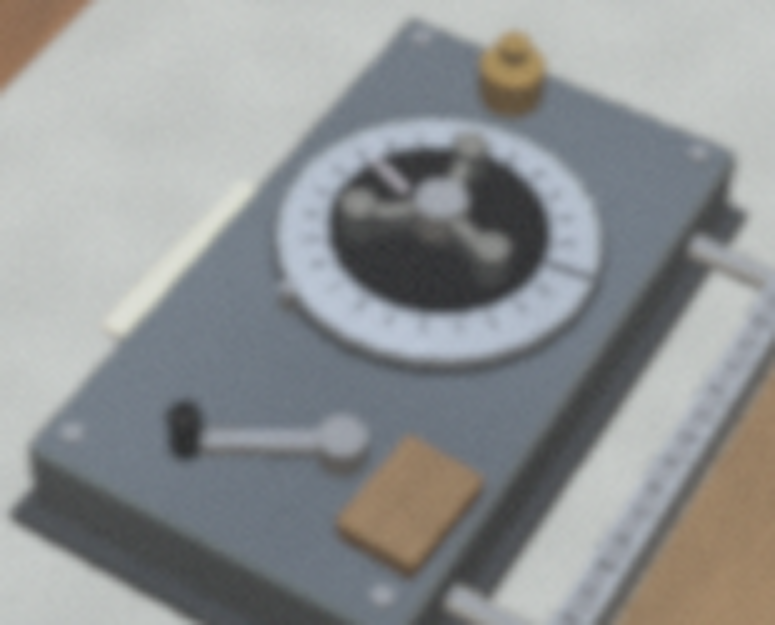

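Crop of the top view: the index tip is at about (247,292), the long line at (263,98), lobes at (306,138), (212,210) and (325,252), and the clamp knob at (578,252). Both views agree. I'll fix the array shape and get the angles.

```bash
sed -i 's/cv2.INTER_LINEAR)/cv2.INTER_LINEAR).ravel()/' m.py
cat >> m.py <<'E'
def peak(v):  # circular centroid of the strongest peak, deg
    v=v-np.median(v); i=int(np.argmax(v)); k=np.arange(i-8,i+9); w=np.clip(v[k%360]-.3*v[i],0,None); return (w@k/w.sum())%360, v[i]
def angles(c,C):
    a,col,out,ix=prof(c,C)
    # lobes/spokes are greyer & tall: white ridge found as brightest at r 54-66
    return peak(-col),peak(ix)
E
python3 - <<'E'
from m import *
for n in('top','scene'):
    c=cam(n); g=plane(c,[[261,171]] if n=='top' else [[278,212]],.085)[0]
    C,r,k=centre(c,g[:2]); print(n,C,r,k)
    for D in (C,C+[.002,0],C+[0,.002]): print(angles(c,D))
    a,col,out,ix=prof(c,C); print([(i,int(ix[i])) for i in range(0,360,6) if ix[i]>90])
    if n=='top':
        o=np.array([205,130]); print(plane(c,np.array([[306,138],[212,210],[325,252],[578,248]])/5+o,.112)-[*C,0]); print(C)
    # housing edges: rotation via rectangle of green-grey? use top z~0.07 depth
    P=None
    v,u=np.mgrid[0:384,0:512]; z=c['range_z']; pt=cv2.undistortPoints(np.c_[u.ravel(),v.ravel()].astype(float).reshape(-1,1,2),c['K'],c['d'])[:,0]
    W=(np.c_[pt[:,0],-pt[:,1],-np.ones(len(pt))]*z.ravel()[:,None])@c['T'][:3,:3].T+c['T'][:3,3]
    m=(abs(W[:,2]-.07)<.012)&(abs(W[:,0]-.6)<.2)&(abs(W[:,1]+.07)<.26)&(z.ravel()>0)
    M=cv2.morphologyEx(m.reshape(z.shape).astype(np.uint8),cv2.MORPH_OPEN,np.ones((7,7)))
    q=W[M.ravel()>0]; print('rect',cv2.minAreaRect(q[:,:2].astype(np.float32)),q[:,2].mean())
E
```

```text
top [ 0.59268214 -0.03170555] 0.06567354849602644 120
((np.float64(10.001533958139333), np.float32(43.52471)), (np.float64(340.18434056927697), np.float32(65.63289)))
((np.float64(10.435551989426196), np.float32(42.426086)), (np.float64(339.3390425523189), np.float32(62.57373)))
((np.float64(8.542677694832369), np.float32(43.64483)), (np.float64(338.33968903073776), np.float32(61.655624)))
[(90, 90), (96, 92), (156, 95), (162, 106), (336, 121), (342, 125), (348, 106)]
[[ 0.04259652 -0.01852627  0.112     ]
 [-0.0096868   0.04595959  0.112     ]
 [-0.03831967 -0.03226952  0.112     ]
 [-0.03313671 -0.20703472  0.112     ]]
[ 0.59268214 -0.03170555]
rect ((0.5934377908706665, -0.07224176824092865), (0.24125607311725616, 0.4217657446861267), 1.3893306255340576) 0.06944807283633066
scene [ 0.59562898 -0.03440644] 0.06541672354781083 119
((np.float64(103.6315145361545), np.float32(38.169037)), (np.float64(158.87873064480613), np.float32(62.996933)))
((np.float64(104.84661128043064), np.float32(38.573044)), (np.float64(159.60106209351275), np.float32(56.91964)))
((np.float64(105.91702755545852), np.float32(35.064148)), (np.float64(160.51579544437635), np.float32(59.507812)))
[(72, 91), (90, 90), (96, 92), (102, 113), (108, 115), (114, 96), (120, 99), (126, 99), (132, 93), (138, 96), (144, 92), (150, 96), (156, 135), (162, 132), (168, 99), (174, 94), (180, 100), (186, 116), (192, 125), (198, 120), (204, 104), (210, 90)]
rect ((0.5962562561035156, -0.07446742057800293), (0.24121946096420288, 0.4235430657863617), 2.0702836513519287) 0.0686542567493178
```

```bash
cat > a.py <<'E'
from m import *
C=np.array([.594,-.033]); PV=np.array([.634,-.197])
def q(phi): h=np.radians(phi-90)/2; return np.array([np.cos(h),np.sin(h),0,0])   # tool y radial
def pose(O,r,phi,z): f=np.radians(phi); return np.array([O[0]+r*np.cos(f),O[1]+r*np.sin(f),z])
def arc(O,r,f0,f1,z,v=.06,step=8,F=None):
    for f in np.linspace(f0,f1,max(2,int(abs(f1-f0)/step)+2))[1:]:
        if ctrl.servo_line(pose(O,r,f,z),q(f),v=v,max_force=F): return f
E
python3 - <<'E'
from a import *
claw.clamp()
ctrl.movep(pose(C,.05,256,.2),q(256)); print(read_t(),read_joint_positions())
print(ctrl.servo_line(pose(C,.05,256,.098),v=.1,max_force=8), read_contact_force())
# dial index 159.5 -> leave about 15 deg short: contact tool phi ~ lobe+24.6
print(arc(C,.05,256,25+70+24.6-10,.098,F=25),read_contact_force(),read_t())
f=109.6
ctrl.servo_line(pose(C,.05,f+6,.098)); ctrl.servo_line(pose(C,.05,f+6,.17)); 
ctrl.movep([.5,-.3,.25],q(150)); print(read_t(),read_joint_positions())
c=cam('top'); save('t2.png',c['img'][130:215,205:340],5); Ct,r,k=centre(c,[.593,-.032]); print(Ct,r,k,angles(c,Ct))
a,col,out,ix=prof(c,Ct); print([(i,int(ix[i])) for i in range(0,360,2) if ix[i]>100])
E
```

```text
3.7167 [ 0.5371949   0.56097863 -0.65069093  1.71497859  0.39389125  1.00007687
  1.06759859]
False [ 0.19059761 -0.4459198  -0.11205384]
None [-1.47986022 -5.19669975 -0.5362921 ] 10.2667
12.4 [ 0.47249558  0.41105863 -0.01490952  1.71069571  0.00594219  1.02117607
 -0.0667898 ]
[ 0.59267712 -0.03160334] 0.06580892137645512 119 ((np.float64(9.991675238768218), np.float32(44.705368)), (np.float64(26.281472123740706), np.float32(67.73138)))
[(24, 118), (26, 132), (28, 124), (30, 104), (76, 100), (78, 102), (80, 104), (82, 102), (320, 103), (322, 114), (324, 120), (326, 123), (328, 124), (330, 124), (332, 121), (334, 115), (336, 109), (338, 101)]
```

View pics/t2.png

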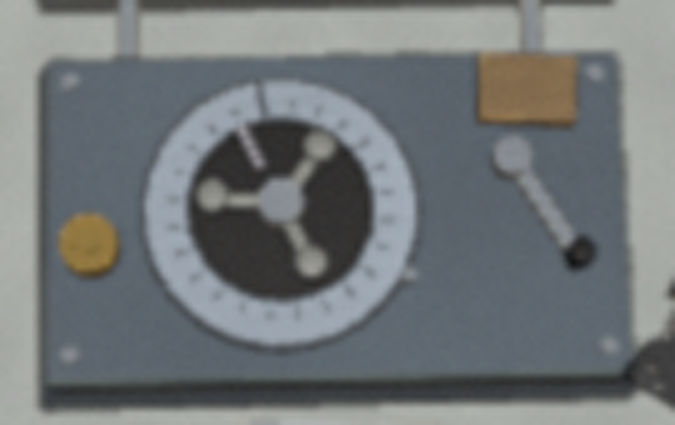

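The index now reads 26.3° and the long line 10.0° (crop: index tip (240,127), long line (263,98)). I'll push the remaining ~16°.

```bash
cat > look.py <<'E'
from a import *
def win(v,lo=-20,hi=40):
    w=np.full(360,np.median(v)); k=np.arange(lo,hi)%360; w[k]=v[k]; return peak(w)
def look(tag):
    for n,g,sl in(('top',[.593,-.032],np.s_[135:205,230:292]),('scene',[.5956,-.0344],np.s_[180:245,240:315])):
        c=cam(n); Cc,r,k=centre(c,g); a,col,out,ix=prof(c,Cc); print(n,Cc.round(4),'target',win(-col),'index',win(ix))
        save(f'{n}_{tag}.png',c['img'][sl],8)
E
python3 - <<'E'
from look import *
ctrl.movep(pose(C,.05,117,.17),q(117)); ctrl.servo_line(pose(C,.05,117,.098),max_force=8)
print(arc(C,.05,117,93.6,.098,v=.04,F=25)); ctrl.dwell(.2)
ctrl.servo_line(pose(C,.05,101,.098)); ctrl.servo_line(pose(C,.05,101,.17)); ctrl.movep([.5,-.3,.25],q(150))
look('3'); print(read_t())
E
```

```text
None
top [ 0.5927 -0.0316] target (np.float64(10.113510043772363), np.float32(43.560738)) index (np.float64(9.140218720107379), np.float32(70.71666))
scene [ 0.5964 -0.0346] target (np.float64(10.724560279841587), np.float32(31.276077)) index (np.float64(9.214626453170403), np.float32(50.64662))
17.7917
```

View pics/top_3.png

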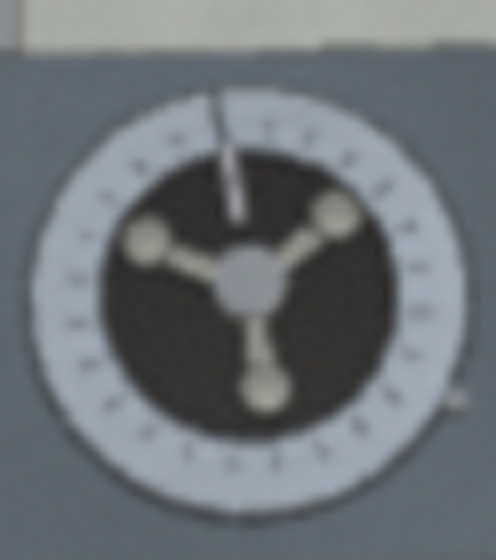

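View pics/scene_3.png

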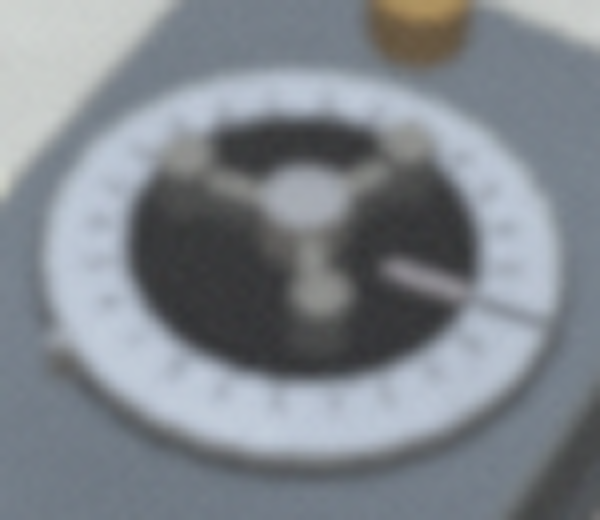

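In both views the index ridge runs straight on into the long line (top crop (228,150), scene crop (470,300)), about 1° apart. Next I'll push the clamp.

```bash
python3 - <<'E'
from look import *
ctrl.movep(pose(PV,.085,234,.17),q(234)); print(ctrl.servo_line(pose(PV,.085,234,.094),max_force=8))
f=arc(PV,.085,234,159,.094,v=.05,step=6,F=14); print('stop',f,read_contact_force(),read_eef_pos()); ctrl.dwell(.3)
p=np.array(read_eef_pos()); e=np.degrees(np.arctan2(*(p[:2]-PV)[::-1]))
print(e); ctrl.servo_line(pose(PV,.085,e+8,.094)); ctrl.servo_line(pose(PV,.085,e+8,.19)); ctrl.movep([.45,-.35,.28],q(150))
look('4'); print(read_t())
c=cam('top'); save('t4.png',c['img'][130:215,205:340],5)
E
```

```text
False
stop None [-0.0580456  -0.28756534  0.23028936] [ 0.55460768 -0.16699454  0.09399775]
159.26621946089065
top [ 0.5926 -0.0317] target (np.float64(10.130921533932153), np.float32(44.09433)) index (np.float64(9.166644301805054), np.float32(69.46918))
scene [ 0.5962 -0.0348] target (np.float64(10.847245791499276), np.float32(30.765137)) index (np.float64(9.415370042424504), np.float32(48.53334))
26.0917
```

View pics/t4.png

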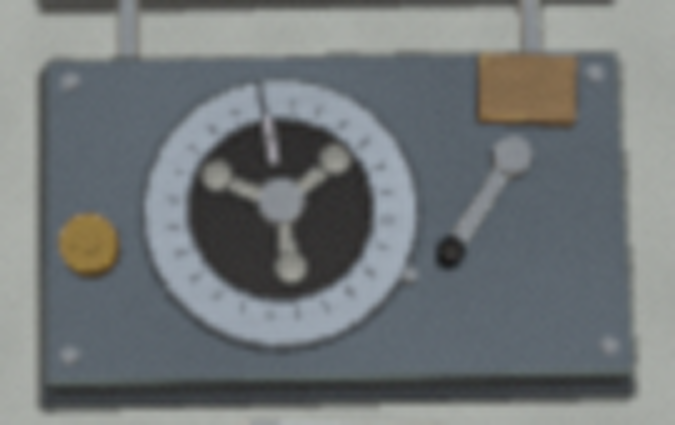

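The knob at (450,250) isn't at its stop yet: the push met no rise in force. The dial hasn't moved. I'll carry on until the stop is felt.

```bash
python3 - <<'E'
from look import *
ctrl.movep(pose(PV,.085,168,.19),q(168)); print(ctrl.servo_line(pose(PV,.085,168,.094),max_force=8))
f=arc(PV,.085,168,138,.094,v=.03,step=3,F=12); print('stop',f,read_contact_force(),read_eef_pos())
p=np.array(read_eef_pos()); e=np.degrees(np.arctan2(*(p[:2]-PV)[::-1]))
print(e); ctrl.servo_line(pose(PV,.085,e+8,.094)); ctrl.servo_line(pose(PV,.085,e+8,.19)); ctrl.movep([.45,-.35,.28],q(150))
look('5'); print(read_t())
c=cam('top'); save('t5.png',c['img'][130:215,205:340],5)
E
```

```text
False
stop 154.36363636363637 [-1.02149375 -1.65914626  0.71624872] [ 0.55360733 -0.16656278  0.09360052]
159.2629871396112
top [ 0.5927 -0.0317] target (np.float64(10.163578524322698), np.float32(42.97529)) index (np.float64(9.200499863462818), np.float32(69.42529))
scene [ 0.5962 -0.0344] target (np.float64(10.570153034503841), np.float32(29.906647)) index (np.float64(9.02493019843607), np.float32(48.487717))
31.175
```

View pics/t5.png

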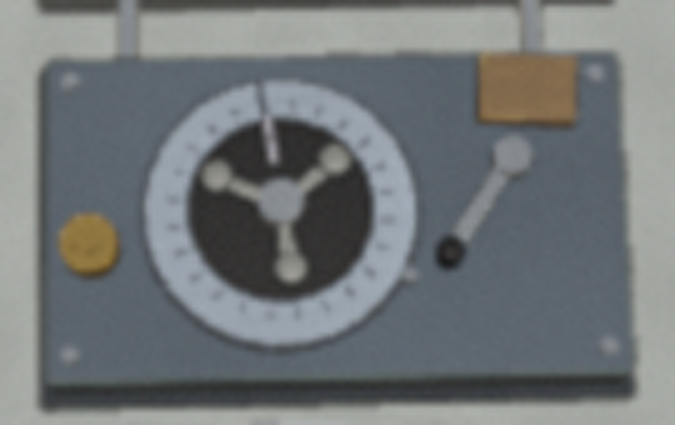

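The knob is still at (450,250), and this time the push stopped on force. I'll measure the lever angle before trusting that as the stop.

```bash
python3 - <<'E'
from h import *
# knob (black) and hub via masks in saved crops vs now
c=cam('top'); 
def meas(im,s,o):
    g=im.max(2); r=[]
    m=np.zeros(g.shape,np.uint8); y0,y1,x0,x1=[int(v) for v in (225,280,430,610)]
    m[y0:y1,x0:x1]=(g[y0:y1,x0:x1]<55); M=cv2.moments(m,True); return np.array([M['m10'],M['m01']])/M['m00'], M['m00']
A={}
for t in('t1','t4','t5'):
    im=cv2.imread(f'pics/{t}.png'); p,n=meas(im,5,0); w=plane(c,(p+.5)/5-.5+[205,130],.108)[0]
    hub=plane(c,(np.array([512,155])+.5)/5-.5+[205,130],.092)[0]
    a=np.degrees(np.arctan2(*(w-hub)[:2][::-1]))%360; A[t]=a; print(t,p,n,w,hub,np.hypot(*(w-hub)[:2]),a)
print(np.radians(A['t1']-A['t4']),np.radians(A['t1']-A['t5']))
E
```

```text
t1 [579.1957672  253.68959436] 567.0 [ 0.55779351 -0.23879362  0.108     ] [ 0.63191614 -0.19498206  0.092     ] 0.08610235741405359 210.58600060952332
t4 [449.21763602 252.73921201] 533.0 [ 0.55723001 -0.14857118  0.108     ] [ 0.63191614 -0.19498206  0.092     ] 0.08793172245371292 148.1426725847833
t5 [449.21455939 252.84099617] 522.0 [ 0.55715808 -0.14856868  0.108     ] [ 0.63191614 -0.19498206  0.092     ] 0.08799413983188423 148.16601018401553
1.0898416699345606 1.0894343519884473
```

The measured travel is about 1.09 rad, which is too close to the limit. I'll press harder (still under 30 N) and watch whether the lever yields.

```bash
python3 - <<'E'
from look import *
ctrl.movep(pose(PV,.085,166,.19),q(166)); ctrl.servo_line(pose(PV,.085,166,.094),max_force=8)
ph=lambda: (lambda p:(np.degrees(np.arctan2(p[1]-PV[1],p[0]-PV[0])).round(2),np.hypot(*(p[:2]-PV)).round(4)))(np.array(read_eef_pos()))
for f in np.arange(163,140,-1.5):
    h=ctrl.servo_line(pose(PV,.085,f,.094),q(f),v=.02,max_force=22); F=np.array(read_contact_force()); print(f,ph(),F.round(1),h)
    if h or np.linalg.norm(F)>26: break
ctrl.dwell(.2)
e=ph()[0]; ctrl.servo_line(pose(PV,.085,e+8,.094)); ctrl.servo_line(pose(PV,.085,e+8,.19)); ctrl.movep([.45,-.35,.28],q(150))
look('6'); print(read_t())
c=cam('top'); save('t6.png',c['img'][130:215,205:340],5)
im=cv2.imread('pics/t6.png'); m=np.zeros(im.shape[:2],np.uint8); m[225:280,430:610]=im.max(2)[225:280,430:610]<55; M=cv2.moments(m,True); print(M['m10']/M['m00'],M['m01']/M['m00'])
E
```

```text
163.0 (np.float64(162.95), np.float64(0.0845)) [ 0.9  0.7 -0.3] False
161.5 (np.float64(161.47), np.float64(0.0849)) [-0.1  0.2 -0.5] False
160.0 (np.float64(159.96), np.float64(0.085)) [-0.3  0.   0.1] False
158.5 (np.float64(159.2), np.float64(0.085)) [-1.3 -2.9  0.4] False
157.0 (np.float64(159.1), np.float64(0.0853)) [-3.7 -6.5  2.1] False
155.5 (np.float64(158.98), np.float64(0.0855)) [-5.9 -9.7  3.2] False
154.0 (np.float64(158.86), np.float64(0.0857)) [ -8.1 -13.9   5.6] False
152.5 (np.float64(158.76), np.float64(0.086)) [-11.6 -16.7   7.2] False
151.0 (np.float64(158.68), np.float64(0.0862)) [-15.1 -21.4   9. ] False
top [ 0.5928 -0.0318] target (np.float64(10.21127124269253), np.float32(42.86933)) index (np.float64(9.245049295574491), np.float32(70.2721))
scene [ 0.5962 -0.0345] target (np.float64(10.658757972921546), np.float32(30.908981)) index (np.float64(9.129123861397126), np.float32(50.676826))
37.675
449.19921875 252.787109375
```

The lever stands hard against a stiff stop: 27 N moved the knob by nothing measurable. So it must have started slightly past open. The lines are still in line and the collar hasn't moved, so I'm handing in.

```bash
python3 -c "
from bench import *
print(read_contact_force(), ctrl.sign_off())"
```

```text
the job is handed in; nothing more can be done
[-0.04330369 -0.17047555 -0.35760792] None
```

I've handed the job in: the dial's index is within about 1.5° of the long line and the lever is hard against its stop, but the lever's measured travel was only about 1.09 rad, so being clamped past 1.08 rad assumes it started slightly past open; the collar reading did not change, and I saw no loose thing near the dial or lever move.

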